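# Tip the bearing balls into the tilt-out bin

## Task

Put the four steel balls away: draw the tilt-out bin's top towards you until it is fully open, bring the scoop over by its handle and tip all the balls into the bin, with the pouring lip held low, no more than about 5 cm above the bin's mouth, before you tip, so that none can bounce out. Then stand the empty scoop upright on the board and push the bin fully shut. Leave the sanding block and the bottle where they are.

Things in the scene. Friction and masses are not known exactly. Their poses are not given: they have to be found in the camera images.
- tilt_bin (a joint): Opening angle of the tilt-out bin: 0 shut, 0.87 rad fully open on its stop; it turns about a level hinge along the bottom of its front panel, the top coming towards the robot and down. Its weight (0.35 kg) lets it fall shut below about 0.45 rad and fall open beyond about 0.6 rad; it stays at either end. 1 to 3 N at the tab move it.
- bin_shell: Fixed dark steel shell that the bin tilts out of: 110 deep (x), 200 wide (y), 126 mm tall, flat top, on a flat plywood board whose top is 34 mm above the bench. Origin: centre of its underside; x points from its front (which faces the robot) to its back, y to its left, z up. The bin's hinge line lies at x -55, z 12 mm.
- bin_hinge (a point): Middle of the hinge line, 12 mm above the board. Axes turn with the bin; shut, they are the shell's. In them (mm): front panel x -6 to 0, 188 wide, z 0 to 110; floor x 0 to 90; back wall x 86 to 90, z 0 to 56; side walls 4 thick, y +-90 to 94, top edges straight from (x 0, z 110) to (x 90, z 56). No top. White plastic.
- bin_tab (a point): Centre of the pull tab, an upright plate 80 mm wide (y), 6 mm thick on the middle of the front panel's top edge; at x -3, z 135 mm from bin_hinge, its top edge at z 150. Shut, it stands 36 mm above the shell's flat top with nothing behind it: fingertips can stand behind it and draw it towards the robot. Fully open, its tip is 109 mm above the board, 118 mm before the hinge.
- bin_mouth (a point): Centre of the bin's mouth: x 45, z 83 mm from bin_hinge in its axes. Fully open, the bin is a V-shaped trough before the shell, 180 mm wide inside; this point is then about 100 mm above the board and 35 mm before the hinge, the panel's edge 83 mm and the back wall's edge (the highest) 117 mm above the board.
- scoop_handle (a point): Centre of the scoop's black handle bar: 14 mm thick (x), 71 long (y, 63 free between its posts), 22 tall, flat faces; 83 mm above the scoop's underside. Axes: x towards the pouring lip, y along the bar, z up. The scoop (0.25 kg empty) is an aluminium trough 134 long, 64 wide, walls 42 mm high; the handle bridges it.
- scoop_lip (a point): Middle of the pouring lip: 81 mm ahead of the handle's centre along x, 69 mm below it. Axes as scoop_handle. The far end is a closed wall; at this end the floor runs up a 20 degree ramp to the lip, so nothing rolls out until this end is tipped down by more than 20 degrees; at 40 degrees it empties. It starts pointing roughly to the robot's left.
- ball0_center (a point): Centre of one of the four loose steel balls, 24 mm across, 57 g, that start on the floor of the scoop.
- ball1_center (a point): Centre of one of the four loose steel balls, 24 mm across, 57 g, that start on the floor of the scoop.
- ball2_center (a point): Centre of one of the four loose steel balls, 24 mm across, 57 g, that start on the floor of the scoop.
- ball3_center (a point): Centre of one of the four loose steel balls, 24 mm across, 57 g, that start on the floor of the scoop.
- sanding_block: Brown sanding block, 60 x 100 x 30 mm, lying near the robot's edge of the board; bystander. Origin: centre of its underside.
- hardener_bottle: White bottle with a screw cap, 48 mm across, 115 mm tall, standing on the board behind the bin; bystander. Origin: centre of its underside.

How it is judged:
By the outcome, as a careful person would: the job done as asked, in the order asked, and still so for the second after the job is handed in, with the robot touching nothing.
It also fails if it takes over 70 s, if anything falls off the work surface, if the arm or the gripper's body presses on something with over 40 N, if the wrist force passes 120 N, or if a joint passes its speed limit or range.

## Robot

A 6-joint arm with a two-finger parallel gripper is mounted at the origin on a cart in front of the work surface, level with it; the furniture and walls round the work are solid. World frame = base frame: x ahead of the robot, y to its left, z up, the work surface at z = 0. Lengths are in m, angles in rad, forces in N, time in s.
With the tool pointing down it reaches from about 0.275 to 0.75 m from the base axis. Payload 10.2 kg.
Tool frame: the origin (TCP) lies at the very end of the fingers, on their centre line; the grasp point (between the pads) lies 19 mm behind it; z points along the fingers, y is the line along which they close (so a half turn about z gives the same grasp; the last joint's range is limited). The gripper opens to 85 mm and grips with 20 to 120 N. Pads are 22 mm wide; open, the fingers measure 114 mm over their backs; the gripper's body (76 mm by 85 mm) begins 54 mm behind the grasp point. The pads swing forward as they close: fully open they stand 13 mm farther back than shut.
Start: joints at [-1.332, 0.313, 1.498, -0, 1.331, -0.223], TCP at [0.234, -0.47, 0.204] pointing down, gripper open.
Joint ranges: [-2.94, 2.94], [-0.97, 2.17], [0.19, 2.56], [-1.23, 4.37], [0.02, 3.11], [-2.88, 2.88]. Speed limits (rad/s): [2.39, 2.39, 3.01, 3.14, 3.14, 3.14].

## Interface

Orientations are given as a rotation vector (axis times angle).
In Python, from bench import env gives the robot as it stands.
- The arm moves only by the tool apply_moves, never from a script. Its argument "increments" is a list of rows, each a list of 7 numbers: the finger opening in m, from 0 to 0.0854, then the shift along the tool's x, y, z in m, then the turn, a rotation vector about the tool's x, y, z in rad. In form: [[grip, dx, dy, dz, ax, ay, az], ...]. A call has 1 to 12 rows; each row is the pose to reach, as a shift and turn from the pose commanded when the call began, along the tool's axes at that moment; what a row does not reach only later rows make up. A row lasts 1/10 s, in which the tool goes at most 50 mm and 8.59 degrees, less where a joint would pass 70% of its speed; a pose out of reach is approached as far as the arm can. A call with a gripper value outside its range is refused whole. The fingers move at their own pace and stop on an object; "force" is the grip in N (left out, the last holds). Time passes only in rows, so rows that repeat a pose let the fingers close. It gives the time, the measured TCP pose, the force, the opening and the grip force at its end, in the units of the state.
- env.get_obs(): the state, without advancing time (a new reading comes with each control period).
- env.read_camera(name): name is "scene" or "top"; returns the picture (420x560x3 uint8, blue, green, red); there is no depth.
- env.camera_info(name): a dict with "fx", "fy", "cx", "cy" (pixels), "k1" (the pictures are not rectified: a ray, as slopes to the right and down, at radius r is drawn at 1 + k1 r^2 times it, then the intrinsics apply), "R" (3x3) and "t" (3): a world point X has camera coordinates R X + t. Camera axes: x right, y down, z forward; pixel columns grow to the right and rows downward; lengths in m; the calibration is good to about 2 mm. A picture is of the moment at which its call begins. camera_info takes no time and is no camera call.
- env.sign_off(): hands the job in; it is judged then, once.
Trained networks look in the newest picture that a camera, given by its name, has taken for a name from the list of things; names that differ only in an ending like _2 or _b are one class to them, and where a whole thing is asked for, a point or a joint stands for the part that bears it (a point fixed in the world has none). Each returns a list of dicts, best first, with "conf" (0 to 1); they miss things now and then, are a little off and sometimes report something else, mostly with a low value. They report only what shows in the picture. A call takes as long as a camera call.
- env.outline_of(query, camera): "region" (420x560 bool, what is visible of it).
- env.landmark_of(query, camera): "position" ([x, y, z] in m, in world coordinates, good to about 4 mm: a listed point, or the origin of a listed thing).
The state is a dict: "time": time; "joints": joint angles; "joint_velocities": joint speeds; "joint_torque": joint torques, N m; "ee_pos": TCP position; "ee_rot": TCP orientation; "ft_force": force on the tool from outside, world axes, zero at the start; "wrist_torque": the same for the moment, N m; "opening": opening from 0.0 (shut) to 1.0 (fully open); "grip_force": force on a finger pad.
Only numpy, scipy, OpenCV 4.12 (cv2) and the standard library are available. Lean on these libraries where they do the work, as an engineer would, in place of code of your own. Each camera call takes 0.05 s, during which the arm holds its last target. There are 200 camera calls.

## Working session

There is one attempt and no reset: what is moved stays moved. The work goes in short steps, Python scripts to look and compute and a tool call to move; the robot and the scene stay as the last step left them, time stands still between calls to the robot, and variables do not carry over. Pictures are saved under pics/ and viewed, at most 10 in all, crops included, and the job is handed in when it is done.

Besides the shell and the picture viewer there is one more tool, called after "Call:" as name([rows], argument=value, ...), one row to a line, values as JSON. apply_moves: Moves the arm, as the interface text tells. Its arguments: {"type":"object","properties":{"increments":{"type":"array"},"force":{"type":"number"}},"required":["increments"]}

```bash
mkdir -p pics; ls
cat > h.py <<'E'
import numpy as np, cv2
from scipy.spatial.transform import Rotation as R
from bench import env
np.set_printoptions(precision=4,suppress=True)
def look(cams=("scene","top"),names=(),save=None):
    for c in cams:
        im=env.read_camera(c)
        if save: cv2.imwrite(f"pics/{save}_{c}.png",im)
        for n in names:
            for d in env.landmark_of(n,c)[:2]: print(c,n,np.round(d["position"],4),round(d["conf"],2))
def st():
    o=env.get_obs(); print("t",o["time"],"pos",np.array(o["ee_pos"]),"rv",np.array(o["ee_rot"]),"J",np.array(o["joints"]),"F",np.array(o["ft_force"]),"op",o["opening"],o["grip_force"])
    return o
E
python3 - <<'E'
from h import *
st()
look(names=["bin_shell","bin_hinge","bin_tab","scoop_handle","scoop_lip","sanding_block","hardener_bottle"],save="a")
E
```

```text
pics
t 0.0 pos [ 0.2338 -0.4697  0.2039] rv [-3.057  -0.7186  0.0001] J [-1.3324  0.3134  1.4984 -0.      1.331  -0.2234] F [ 0.497  -0.5003  0.4221] op 0.9918765362521303 0.0
scene bin_shell [ 0.644  -0.0226  0.0358] 0.81
scene bin_hinge [ 0.5845 -0.0205  0.0451] 0.75
scene bin_tab [ 0.5836 -0.0214  0.1823] 0.81
scene scoop_handle [ 0.5083 -0.2801  0.1174] 0.87
scene scoop_lip [ 0.4627 -0.2153  0.0502] 0.87
scene sanding_block [ 0.3907 -0.0984  0.0355] 0.55
scene hardener_bottle [0.8155 0.053  0.0307] 0.67
top bin_shell [ 0.6418 -0.0215  0.0333] 0.77
top bin_shell [ 0.5214 -0.276   0.0508] 0.71
top bin_hinge [ 0.5931 -0.0187  0.0476] 0.92
top bin_hinge [ 0.5092 -0.317   0.0479] 0.31
top bin_tab [ 0.5838 -0.0199  0.1837] 0.74
top scoop_handle [ 0.509  -0.2837  0.1148] 0.58
top scoop_lip [ 0.4644 -0.2125  0.0476] 0.87
top hardener_bottle [0.8171 0.0505 0.0319] 0.75
top hardener_bottle [ 0.5374 -0.3025  0.0459] 0.34
```

View pics/a_scene.png

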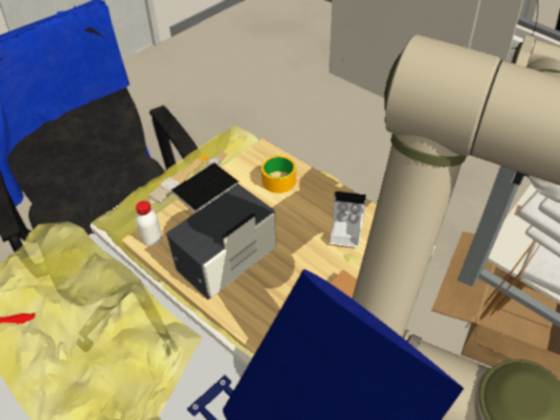

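View pics/a_top.png

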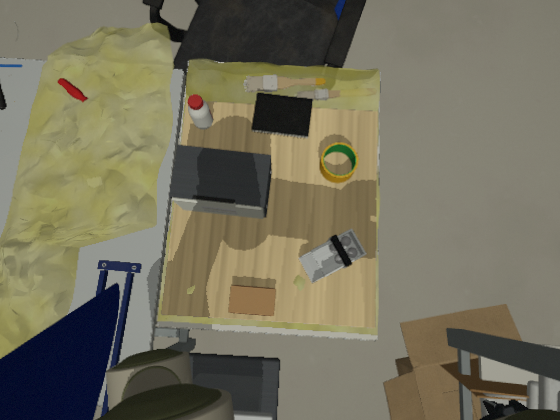

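The scene view shows the bin at about (225,245) with its tab, the scoop at (347,220) and the bottle at (148,225). The top view shows the shell at (220,182), the tab at (215,200), the scoop at (332,256) with its handle running (333,237)-(350,265), and the block at (252,300). Next I'll refine the yaws.

```bash
cat >> h.py <<'E'
def proj(c,X):
    i=env.camera_info(c); P=np.asarray(X)@np.array(i["R"]).T+np.array(i["t"]); s=P[:,:2]/P[:,2:]
    s=s*(1+i["k1"]*(s**2).sum(1,keepdims=True)); return s*[i["fx"],i["fy"]]+[i["cx"],i["cy"]]
def hull(c,X):
    m=np.zeros((420*4,560*4),np.uint8); cv2.fillConvexPoly(m,cv2.convexHull(np.round(proj(c,X)*4+1.5).astype(np.int32)),1); return cv2.resize(m.astype(np.float32),(560,420),interpolation=cv2.INTER_AREA)
def box(xs,ys,zs): return np.array([[x,y,z] for x in xs for y in ys for z in zs])
def fit(pts,name,cams,p0,z0):
    from scipy.optimize import minimize
    O={c:env.outline_of(name,c)[0]["region"].astype(np.float32) for c in cams}
    def f(p):
        W=pts@R.from_euler("z",p[2]).as_matrix().T+[p[0],p[1],z0]; e=0
        for c in cams: h=hull(c,W); e+=1-np.minimum(h,O[c]).sum()/np.maximum(h,O[c]).sum()
        return e
    s=minimize(f,p0,method="Nelder-Mead",options=dict(initial_simplex=np.array(p0)+np.vstack([np.zeros(3),np.diag([.01,.01,.08])])))
    print(name,cams,s.x,np.degrees(s.x[2]),s.fun); return s.x
E
python3 - <<'E'
from h import *
look()
sh=box([-.055,.055],[-.1,.1],[0,.126])
for c in (["top"],["scene"],["top","scene"]): fit(sh,"bin_shell",c,[.643,-.022,-.08],.034)
# scoop trough hull: origin at handle xy; lip at +.081, back = .081-.134
sc=np.vstack([box([-.053,.06],[-.032,.032],[0,.042]),box([.081],[-.032,.032],[.014,.042]),box([-.007,.007],[-.0355,.0355],[.072,.094])])
for c in (["top"],): fit(sc,"scoop_handle",c,[.508,-.281,2.15],.034)
m=env.outline_of("scoop_handle","top")[0]["region"]; print(cv2.minAreaRect(np.argwhere(m)[:,::-1].astype(np.float32)))
E
```

```text
bin_shell ['top'] [ 0.6441 -0.0197 -0.0465] -2.663850913698569 0.0436282753944397
bin_shell ['scene'] [ 0.6462 -0.0227 -0.0676] -3.8724987704068092 0.01617950201034546
bin_shell ['top', 'scene'] [ 0.6447 -0.0208 -0.0601] -3.4410462837814406 0.0746840238571167
scoop_handle ['top'] [ 0.507  -0.2813  2.1246] 121.73319278837153 0.23559749126434326
((331.36370849609375, 255.80783081054688), (33.45873260498047, 61.79104232788086), 59.4207763671875)
```

```bash
cat >> h.py <<'E'
H=np.array([.5885,-.018,.046]); BY=-.06; RB=R.from_euler("z",BY)
def down(hx): # tool down, tool x heading hx (rad)
    return R.from_matrix(np.array([[np.cos(hx),np.sin(hx),0],[np.sin(hx),-np.cos(hx),0],[0,0,-1]]))
def binp(x,y,z): return H+RB.apply([x,y,z])
def delta(p,r,o=None):
    o=o or env.get_obs(); r0=R.from_rotvec(o["ee_rot"])
    d=r0.inv().apply(np.array(p)-o["ee_pos"]); print("d",np.round(d,4),"rot",np.round((r0.inv()*r).as_rotvec(),4))
E
python3 - <<'E'
from h import *
delta(binp(.024,0,.26),down(BY))
E
```

```text
d [ 0.5396 -0.2347 -0.1015] rot [ 0.     -0.      0.5218]
```

Call:
apply_moves([
  [0,0.02,-0.01,-0.05,0,0,0],
  [0,0.06,-0.025,-0.09,0,0,0.1],
  [0,0.54,-0.235,-0.1015,0,0,0.522],
  [0,0.54,-0.235,-0.1015,0,0,0.522],
  [0,0.54,-0.235,-0.1015,0,0,0.522],
  [0,0.54,-0.235,-0.1015,0,0,0.522],
  [0,0.54,-0.235,-0.1015,0,0,0.522],
  [0,0.54,-0.235,-0.1015,0,0,0.522],
  [0,0.54,-0.235,-0.1015,0,0,0.522],
  [0,0.54,-0.235,-0.1015,0,0,0.522],
  [0,0.54,-0.235,-0.1015,0,0,0.522],
  [0,0.54,-0.235,-0.1015,0,0,0.522],
], force=30)

```text
time: 2.4
ee_pos: [0.5822, -0.0548, 0.3043]
ee_rot: [3.14, -0.094, 0.001]
ft_force: [-0.2, -1.2, -0.3]
opening: -0.0
grip_force: 0.0
```

Call:
apply_moves([
  [0,0,0,0,0,0,0],
])

```text
time: 2.5
ee_pos: [0.5833, -0.0523, 0.3032]
ee_rot: [-3.139, 0.086, 0.001]
ft_force: [-0.0, -0.8, -0.6]
opening: -0.001
grip_force: 0.0
```

Run:
```python
from h import *
st(); delta(binp(.024,0,.127),down(BY))
look(save="b",names=["bin_tab","scoop_handle","scoop_lip"])
```

```text
t 2.5 pos [ 0.5833 -0.0523  0.3032] rv [-3.1391  0.0855  0.0005] J [-0.29    0.4103  1.1089  0.0012  1.6231  1.3353] F [-0.0119 -0.847  -0.6139] op -0.0014289957264346416 0.0
d [ 0.0274 -0.0343  0.1303] rot [-0.0013  0.0004  0.0055]
scene bin_tab [ 0.5838 -0.0168  0.1831] 0.71
top scoop_handle [ 0.5073 -0.2884  0.1109] 0.6
top scoop_lip [ 0.3943 -0.0995  0.0353] 0.71
top scoop_lip [ 0.4634 -0.2171  0.0465] 0.59
```

Call:
apply_moves([
  [0,0.0275,-0.034,0,0,0,0.0055],
  [0,0.0275,-0.034,0.02,0,0,0.0055],
  [0,0.0275,-0.034,0.06,0,0,0.0055],
  [0,0.0275,-0.034,0.1,0,0,0.0055],
  [0,0.0275,-0.034,0.125,0,0,0.0055],
  [0,0.0275,-0.034,0.13,0,0,0.0055],
  [0,0.0275,-0.034,0.13,0,0,0.0055],
])

```text
time: 3.6
ee_pos: [0.6106, -0.0249, 0.1745]
ee_rot: [3.14, -0.104, 0.0]
ft_force: [-0.1, 0.7, 1.1]
opening: -0.001
grip_force: 0.0
```

Run:
```python
from h import *
st(); look(cams=["scene"],save="c",names=["bin_tab"])
for th in (0,.15,.3,.45,.6,.75):
    s=.133; p=binp(.009-s*np.sin(th),0,s*np.cos(th)-.003); delta(p,down(BY))
im=cv2.imread("pics/c_scene.png")[150:320,130:320]; cv2.imwrite("pics/c2.png",cv2.resize(im,None,fx=4,fy=3.5))
```

```text
t 3.6 pos [ 0.6106 -0.0249  0.1745] rv [ 3.1399 -0.1042  0.    ] J [-0.2322  0.526   1.2632 -0.      1.3523  1.4049] F [-0.0625  0.7264  1.0908] op -0.0010973593203056028 0.0
d [-0.0143 -0.0054  0.    ] rot [ 0.0005 -0.0031 -0.0061]
d [-0.0342 -0.0053  0.0015] rot [ 0.0005 -0.0031 -0.0061]
d [-0.0536 -0.0052  0.0058] rot [ 0.0005 -0.0031 -0.0061]
d [-0.0722 -0.0051  0.0131] rot [ 0.0005 -0.0031 -0.0061]
d [-0.0894 -0.005   0.023 ] rot [ 0.0005 -0.0031 -0.0061]
d [-0.105  -0.0049  0.0354] rot [ 0.0005 -0.0031 -0.0061]
```

View pics/c2.png

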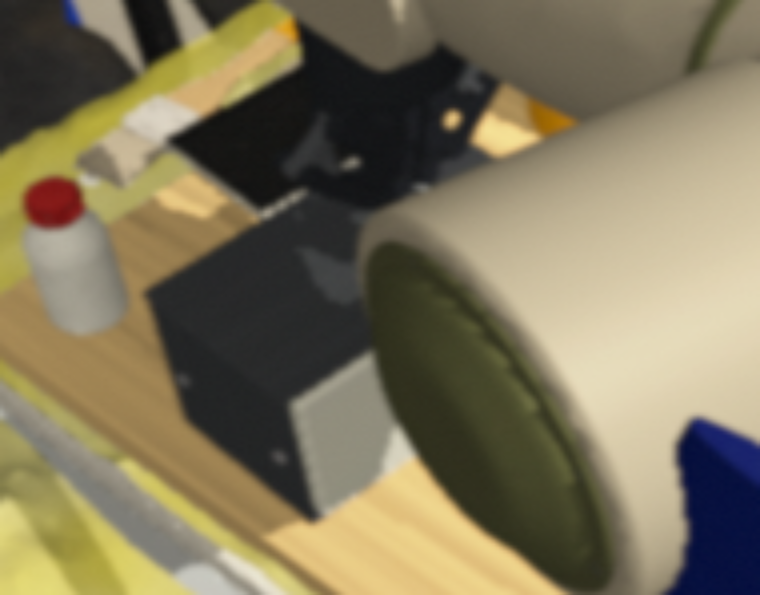

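Call:
apply_moves([
  [0,-0.014,-0.003,0,0,0,0],
  [0,-0.024,-0.004,0,0,0,0],
  [0,-0.034,-0.005,0.0015,0,0,0],
  [0,-0.044,-0.005,0.003,0,0,0],
  [0,-0.054,-0.005,0.006,0,0,0],
  [0,-0.063,-0.005,0.009,0,0,0],
  [0,-0.072,-0.005,0.013,0,0,0],
  [0,-0.081,-0.005,0.018,0,0,0],
  [0,-0.09,-0.005,0.023,0,0,0],
  [0,-0.098,-0.005,0.029,0,0,0],
  [0,-0.105,-0.005,0.035,0,0,0],
  [0,-0.105,-0.005,0.035,0,0,0],
])

```text
time: 4.9
ee_pos: [0.5059, -0.0126, 0.1395]
ee_rot: [3.14, -0.103, 0.001]
ft_force: [0.4, 0.1, 0.4]
opening: -0.0
grip_force: 0.0
```

Run:
```python
from h import *
st(); look(names=["bin_tab","bin_mouth"])
```

```text
t 4.9 pos [ 0.5059 -0.0126  0.1395] rv [ 3.1398 -0.1033  0.0007] J [-0.2568  0.3331  1.6485  0.      1.1596  1.3798] F [0.3593 0.0692 0.3878] op -0.00030474464399682307 0.0
scene bin_tab [ 0.5827 -0.0192  0.1841] 0.64
top bin_tab [ 0.4638 -0.2146  0.0472] 0.69
top bin_tab [ 0.5076 -0.3177  0.0455] 0.39
```

Run:
```python
from h import *
S=np.radians(122-90); print(S)
delta([.508,-.282,.28],down(S))
```

```text
0.5585053606381855
d [ 0.0192  0.2687 -0.1406] rot [ 0.0003 -0.0006 -0.6242]
```

Call:
apply_moves([
  [0,0,0,-0.03,0,0,0],
  [0,0,0,-0.08,0,0,0],
  [0,0,0,-0.13,0,0,0],
  [0.085,0,0.05,-0.14,0,0,-0.1],
  [0.085,0,0.1,-0.14,0,0,-0.2],
  [0.085,0,0.15,-0.14,0,0,-0.35],
  [0.085,0,0.2,-0.14,0,0,-0.5],
  [0.085,0,0.2,-0.14,0,0,-0.6],
])

```text
time: 6.0
ee_pos: [0.4924, -0.2163, 0.2786]
ee_rot: [3.029, 0.831, -0.001]
ft_force: [0.8, -0.1, -0.3]
opening: 0.847
grip_force: 0.0
```

Run:
```python
from h import *
st(); look(names=["bin_tab","bin_mouth","bin_hinge","bin_shell","scoop_handle","scoop_lip","tilt_bin"],save="d")
a=cv2.imread("pics/d_scene.png")[120:330,100:400]; b=cv2.imread("pics/d_top.png")[130:340,150:400]
cv2.imwrite("pics/d2.png",np.hstack([cv2.resize(a,(428,300)),cv2.resize(b,(357,300))]))
delta([.508,-.282,.28],down(np.radians(32)))
```

```text
t 6.0 pos [ 0.4924 -0.2163  0.2786] rv [ 3.0294  0.8311 -0.0014] J [-0.6315  0.3014  1.3217 -0.0009  1.5188  0.4038] F [ 0.7629 -0.0504 -0.3143] op 0.8465881011299267 0.0
scene bin_tab [ 0.5843 -0.0185  0.1836] 0.96
scene bin_hinge [ 0.5858 -0.0237  0.0436] 0.78
scene bin_shell [ 0.643  -0.0225  0.0368] 0.76Traceback (most recent call last):
  File "<stdin>", line 2, in <module>
  File "h.py", line 10, in look
    for d in env.landmark_of(n,c)[:2]: print(c,n,np.round(d["position"],4),round(d["conf"],2))
             ~~~~~~~~~~~~~~~^^^^^
ValueError: it knows: ball0_center, ball1_center, ball2_center, ball3_center, bin_hinge, bin_mouth, bin_shell, bin_tab, hardener_bottle, sanding_block, scoop_handle, scoop_lip
```

Run:
```python
from h import *
b=env.read_camera("top"); a=cv2.imread("pics/d_scene.png")[120:330,100:400]; b=b[130:340,150:400]
cv2.imwrite("pics/d2.png",np.hstack([cv2.resize(a,(428,300)),cv2.resize(b,(357,300))]))
print(proj("scene",[binp(-.003,0,.15),binp(-.003,.04,.15),binp(-.003,-.04,.15),binp(-.003,0,.12)]))
```

```text
[[238.6508 224.8234]
 [223.0268 236.1437]
 [253.7676 213.8748]
 [239.7699 234.7592]]
```

View pics/d2.png

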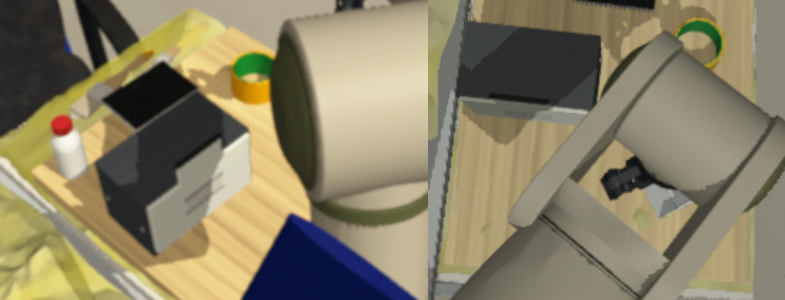

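Run:
```python
from h import *
delta(binp(.026,0,.22),down(BY))
```

```text
d [ 0.2018 -0.1033  0.0134] rot [ 0.0003 -0.0003  0.5943]
```

Call:
apply_moves([
  [0,0.202,-0.103,0.0,0,0,0.594],
  [0,0.202,-0.103,0.0,0,0,0.594],
  [0,0.202,-0.103,0.0,0,0,0.594],
  [0,0.202,-0.103,0.0,0,0,0.594],
  [0,0.202,-0.103,0.0,0,0,0.594],
  [0,0.202,-0.103,0.0,0,0,0.594],
  [0,0.202,-0.103,0.0,0,0,0.594],
  [0,0.202,-0.103,0.013,0,0,0.594],
  [0,0.202,-0.103,0.03,0,0,0.594],
  [0,0.202,-0.103,0.06,0,0,0.594],
  [0,0.202,-0.103,0.09,0,0,0.594],
  [0,0.202,-0.103,0.09,0,0,0.594],
])

```text
time: 7.6
ee_pos: [0.6123, -0.0213, 0.1857]
ee_rot: [-3.139, 0.096, 0.011]
ft_force: [0.6, 0.4, 2.0]
opening: 0.001
grip_force: 0.0
```

Run:
```python
from h import *
st(); look(names=["bin_tab"]); delta(binp(.012,0,.121),down(BY))
```

```text
t 7.6 pos [ 0.6123 -0.0213  0.1857] rv [-3.1389  0.096   0.0111] J [-0.2256  0.5263  1.2336 -0.0002  1.3888  1.4064] F [0.6458 0.4182 1.98  ] op 0.0012651304599149242 0.0
top bin_tab [ 0.5878 -0.023   0.1864] 0.97
top bin_tab [ 0.4989 -0.2927  0.048 ] 0.3
d [-0.0148 -0.0016  0.0243] rot [ 0.0006 -0.0033 -0.0003]
```

Call:
apply_moves([
  [0,0,0,0.01,0,0,0],
  [0,0,0,0.018,0,0,0],
  [0,0,0,0.018,0,0,0],
  [0,-0.01,0,0.018,0,0,0],
  [0,-0.017,0,0.018,0,0,0],
  [0,-0.023,0,0.018,0,0,0],
  [0,-0.03,0,0.018,0,0,0],
  [0,-0.03,0,0.018,0,0,0],
])

```text
time: 8.6
ee_pos: [0.584, -0.0188, 0.1714]
ee_rot: [3.14, -0.094, 0.0]
ft_force: [-0.6, 0.3, 0.1]
opening: 0.001
grip_force: 0.0
```

Run:
```python
from h import *
st(); look(names=["bin_tab"],save="e")
```

```text
t 8.6 pos [ 0.584  -0.0188  0.1714] rv [ 3.1402 -0.0937  0.0001] J [-0.2325  0.4687  1.3609 -0.      1.312   1.398 ] F [-0.555   0.2821  0.0907] op 0.0011293063641724668 0.0
scene bin_tab [ 0.5832 -0.0195  0.1857] 0.86
top bin_tab [ 0.5838 -0.0232  0.1862] 0.65
```

Run:
```python
from h import *
a=cv2.imread("pics/e_scene.png"); b=cv2.imread("pics/e_top.png")
p=np.array(env.get_obs()["ee_pos"]); print(proj("scene",[p,p-[0,0,-.02]]),proj("top",[p]))
a=a[170:300,150:300]; b=b[140:240,140:300]
cv2.imwrite("pics/e2.png",np.hstack([cv2.resize(a,(400,347),interpolation=3),cv2.resize(b,(400,347),interpolation=3)]))
```

```text
[[240.2481 232.9918]
 [239.5115 226.3666]] [[215.9363 201.8792]]
```

View pics/e2.png

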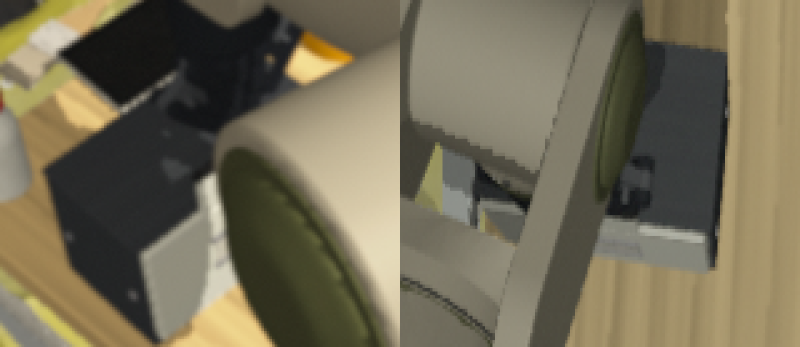

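Run:
```python
from h import *
for th in (0,.1,.2):
    Y=R.from_euler("y",-th)
    print(th,proj("scene",[binp(*Y.apply([-.006,s,.11])) for s in (.094,)]),proj("top",[binp(*Y.apply([-.006,s,.11])) for s in (-.094,)]))
print(proj("scene",[binp(-.006,.094,0),binp(0,.1,.114)]),proj("top",[binp(-.006,-.094,0),binp(0,-.1,.114)]))
```

```text
0 [[204.7606 265.7805]] [[261.4636 209.8204]]
0.1 [[208.475  269.4029]] [[260.7974 215.1126]]
0.2 [[212.2325 273.3409]] [[260.1612 220.4281]]
[[211.3031 297.4988]
 [200.1044 264.5327]] [[263.2478 218.9564]
 [264.6643 206.946 ]]
```

Call:
apply_moves([
  [0,-0.01,0,0,0,0,0],
  [0,-0.02,0,0.002,0,0,0],
  [0,-0.03,0,0.005,0,0,0],
  [0,-0.04,0,0.008,0,0,0],
  [0,-0.04,0,0.008,0,0,0],
  [0,-0.04,0,0.008,0,0,0],
])

```text
time: 9.4
ee_pos: [0.545, -0.0166, 0.1633]
ee_rot: [3.14, -0.094, 0.001]
ft_force: [-0.5, -0.4, 1.1]
opening: 0.0
grip_force: 0.0
```

Run:
```python
from h import *
st(); look(names=["bin_tab"],save="f")
a=cv2.imread("pics/f_scene.png"); b=cv2.imread("pics/f_top.png")
a=a[170:300,150:300]; b=b[140:240,140:300]
cv2.imwrite("pics/f2.png",np.hstack([cv2.resize(a,(400,347),interpolation=3),cv2.resize(b,(400,347),interpolation=3)]))
```

```text
t 9.4 pos [ 0.545  -0.0166  0.1633] rv [ 3.1401 -0.0939  0.0009] J [-0.2453  0.3912  1.4984  0.      1.2514  1.3853] F [-0.4516 -0.3765  1.0592] op 0.0001589136640171372 0.0
scene bin_tab [ 0.5816 -0.0203  0.1844] 0.82
```

View pics/f2.png

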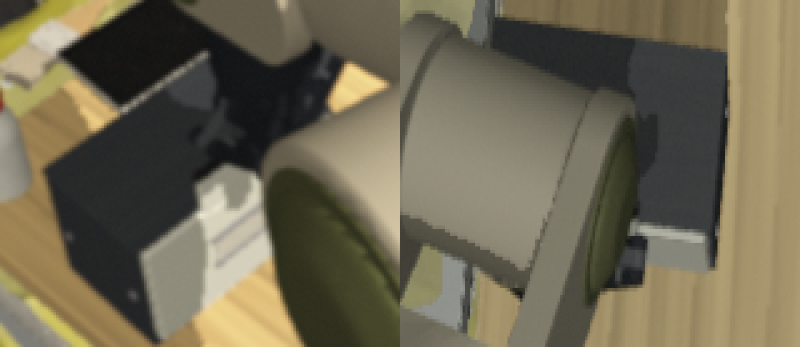

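Run:
```python
from h import *
for p in ([.4924,-.2163,.2786],[.545,-.0166,.1633]):
    q=np.array([p,np.add(p,[0,0,.1])]); print(proj("top",q),proj("scene",q))
i=env.camera_info("top"); print(-np.array(i["R"]).T@i["t"]); i=env.camera_info("scene"); print(-np.array(i["R"]).T@i["t"])
```

```text
[[315.9858 247.7316]
 [322.0562 240.7839]] [[342.1365 162.0513]
 [345.6571 121.1508]]
[[213.5469 221.7269]
 [205.1578 212.5438]] [[254.2164 246.5145]
 [251.3156 211.9319]]
[ 0.4142 -0.1545  0.9966]
[0.0602 0.4292 0.9826]
```

Run:
```python
from h import *
I={k:cv2.cvtColor(cv2.imread(f"pics/{k}_scene.png"),cv2.COLOR_BGR2GRAY) for k in "abcdef"}
# profile across panel left edge rows 270,280 ; cols 195..222
for r in (262,268,274,282):
    for k in "acdef": print(r,k,I[k][r,197:226:1])
```

```text
262 a [ 53  61  65  67  70  73  80  93 124 170 209 232 240 239 231 225 217 214
 214 215 214 215 214 214 214 213 202 178 153]
262 c [ 40  40  41  41  41  43  46  57  80 113 136 151 157 156 150 144 141 140
 140 141 140 140 140 140 140 140 140 134 114]
262 d [ 41  41  42  41  42  44  49  58  81 114 138 153 160 157 152 146 142 143
 141 143 142 143 143 143 143 142 143 143 142]
262 e [ 40  41  41  40  40  42  47  58  80 113 136 150 156 155 149 144 140 141
 140 140 140 140 140 140 140 140 140 140 139]
262 f [ 40  41  41  41  41  43  47  57  80 113 135 149 156 155 149 143 140 140
 139 139 139 140 140 139 139 139 139 139 139]
268 a [ 38  39  39  42  57  88 123 151 180 204 213 215 214 214 215 215 214 214
 214 214 214 213 214 214 211 196 164 144 143]
268 c [ 37  37  38  37  45  77 118 136 145 144 141 139 141 141 141 141 140 141
 141 140 140 140 140 141 140 141 140 141 140]
268 d [ 37  38  37  37  44  79 119 139 148 147 144 144 143 142 143 143 142 142
 142 142 141 142 142 143 142 142 142 143 143]
268 e [ 37  38  37  37  44  77 117 137 144 144 142 140 141 140 140 140 140 140
 140 140 141 139 140 
[... 699 characters left out ...]
5 141 139 139 140 139 140 139
 140 140 139 140 139 140 138 140 138 139 145]
282 a [ 39  46  61  69  59  44  43  57  88 124 153 185 207 213 214 214 214 213
 213 214 215 214 211 193 162 145 142 143 142]
282 c [ 38  43  54  60  52  41  37  45  77 117 139 145 144 141 140 141 140 140
 140 140 140 140 139 140 140 140 139 144 166]
282 d [ 38  45  55  61  53  42  38  46  78 119 141 148 145 143 143 143 142 142
 143 142 143 143 142 142 142 142 142 142 142]
282 e [ 39  43  55  60  52  40  37  46  78 117 139 145 144 141 140 140 140 140
 140 141 140 139 140 140 141 139 139 144 167]
282 f [ 36  43  54  59  51  41  37  44  77 116 138 145 144 140 139 140 140 139
 138 140 139 140 139 139 139 140 139 143 166]
```

Call:
apply_moves([
  [0,0,0,-0.007,0,0,0],
  [0,0.01,0,-0.007,0,0,0],
  [0,0.015,0,-0.007,0,0,0],
  [0,0.02,0,-0.007,0,0,0],
  [0,0.023,0,-0.007,0,0,0],
  [0,0.026,0,-0.007,0,0,0],
])

```text
time: 10.2
ee_pos: [0.5707, -0.018, 0.17]
ee_rot: [-3.14, 0.094, 0.0]
ft_force: [0.1, -0.9, 1.4]
opening: 0.0
grip_force: 0.0
```

Call:
apply_moves([
  [0,0.002,0,0,0,0,0],
  [0,0.004,0,0,0,0,0],
])

```text
time: 10.4
ee_pos: [0.5746, -0.0182, 0.1701]
ee_rot: [3.14, -0.094, -0.0]
ft_force: [-0.3, 0.2, 0.2]
opening: 0.0
grip_force: 0.0
```

Call:
apply_moves([
  [0,0.003,0,0,0,0,0],
  [0,0.005,0,0,0,0,0],
])

```text
time: 10.6
ee_pos: [0.5797, -0.0186, 0.1701]
ee_rot: [3.14, -0.094, 0.0]
ft_force: [-0.6, 0.1, 0.8]
opening: -0.0
grip_force: 0.0
```

Call:
apply_moves([
  [0,0.003,0,0,0,0,0],
  [0,0.006,0,0,0,0,0],
  [0,0.006,0,0,0,0,0],
])

```text
time: 10.9
ee_pos: [0.5858, -0.019, 0.17]
ee_rot: [-3.14, 0.094, -0.0]
ft_force: [0.4, 0.4, 0.1]
opening: 0.005
grip_force: 0.0
```

Run:
```python
from h import *
st(); a=env.read_camera("scene"); print(env.get_obs()["ft_force"])
cv2.imwrite("pics/g_scene.png",a); b=env.read_camera("top"); cv2.imwrite("pics/g_top.png",b)
im=cv2.resize(a[150:270,190:330],(700,600),interpolation=cv2.INTER_CUBIC)
im=np.clip(im.astype(float)**.6*9,0,255).astype(np.uint8)
cv2.imwrite("pics/g2.png",im)
p=np.array(env.get_obs()["ee_pos"]); print((proj("scene",[p,p+[0,0,.05],p+[0,0,.1],binp(-.003,-.04,.15),binp(-.003,.04,.15)])-[190,150])*5)
```

```text
t 10.9 pos [ 0.5858 -0.019   0.17  ] rv [-3.1402  0.0937 -0.    ] J [-0.2321  0.4739  1.3566  0.      1.3112  1.3984] F [0.3799 0.4254 0.0511] op 0.004521861683209532 0.0
[ 0.2121 -0.6829  0.0539]
[[250.0722 415.6748]
 [240.6564 331.1865]
 [230.6278 240.4154]
 [318.8379 319.374 ]
 [165.1338 430.7186]]
```

View pics/g2.png

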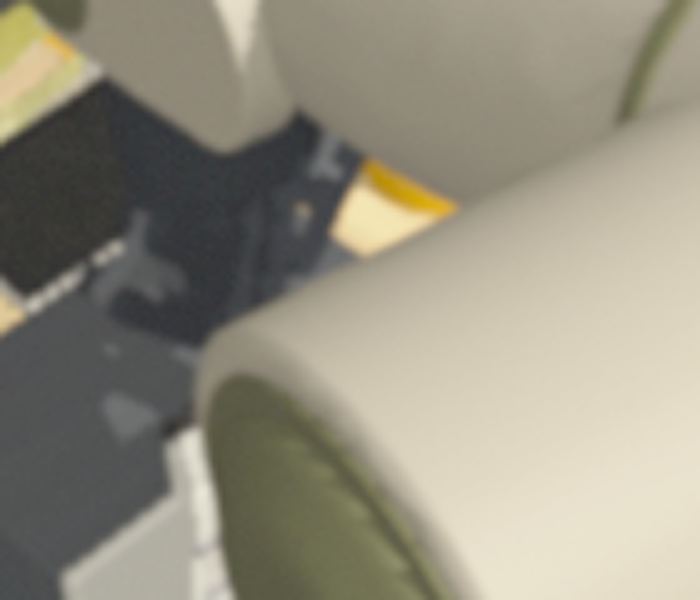

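Call:
apply_moves([
  [0,0.01,0,0,0,0,0],
  [0,0.02,0,0,0,0,0],
  [0,0.03,0,0,0,0,0],
  [0,0.035,0,0,0,0,0],
  [0,0.035,0,0.005,0,0,0],
  [0,0.035,0,0.009,0,0,0],
  [0,0.035,0,0.011,0,0,0],
  [0,0.035,0,0.011,0,0,0],
])

```text
time: 11.8
ee_pos: [0.62, -0.0209, 0.1587]
ee_rot: [-3.14, 0.094, 0.001]
ft_force: [0.4, -0.8, 0.2]
opening: 0.002
grip_force: 0.0
```

Call:
apply_moves([
  [0,0,0,0.002,0,0,0],
  [0,0,0,0.004,0,0,0],
  [0,0,0,0.004,0,0,0],
])

```text
time: 12.1
ee_pos: [0.6203, -0.021, 0.1548]
ee_rot: [-3.14, 0.094, 0.001]
ft_force: [-0.3, 0.4, 0.1]
opening: 0.004
grip_force: 0.0
```

Call:
apply_moves([
  [0,0,0,0.002,0,0,0],
  [0,0,0,0.004,0,0,0],
  [0,0,0,0.006,0,0,0],
  [0,0,0,0.006,0,0,0],
])

```text
time: 12.5
ee_pos: [0.6203, -0.021, 0.1487]
ee_rot: [-3.14, 0.094, 0.001]
ft_force: [0.5, 0.1, 0.1]
opening: 0.001
grip_force: 0.0
```

Call:
apply_moves([
  [0,0,0,0.002,0,0,0],
  [0,0,0,0.004,0,0,0],
  [0,0,0,0.004,0,0,0],
])

```text
time: 12.8
ee_pos: [0.6203, -0.021, 0.1447]
ee_rot: [-3.14, 0.094, 0.001]
ft_force: [0.2, -0.1, -0.3]
opening: -0.001
grip_force: 0.0
```

Call:
apply_moves([
  [0,0,0,0.002,0,0,0],
  [0,0,0,0.004,0,0,0],
  [0,0,0,0.004,0,0,0],
])

```text
time: 13.1
ee_pos: [0.6203, -0.0209, 0.1408]
ee_rot: [-3.14, 0.094, 0.001]
ft_force: [0.7, -0.2, -0.3]
opening: -0.003
grip_force: 0.0
```

Call:
apply_moves([
  [0,0,0,0.002,0,0,0],
  [0,0,0,0.004,0,0,0],
  [0,0,0,0.006,0,0,0],
  [0,0,0,0.006,0,0,0],
])

```text
time: 13.5
ee_pos: [0.6203, -0.021, 0.1347]
ee_rot: [-3.14, 0.094, 0.001]
ft_force: [0.1, 0.1, 0.0]
opening: -0.001
grip_force: 0.0
```

Call:
apply_moves([
  [0,0,0,0.002,0,0,0],
  [0,0,0,0.004,0,0,0],
  [0,0,0,0.005,0,0,0],
])

```text
time: 13.8
ee_pos: [0.6207, -0.0211, 0.1332]
ee_rot: [3.139, -0.093, 0.003]
ft_force: [-10.8, 1.2, 25.3]
opening: 0.0
grip_force: 12.5
```

Call:
apply_moves([
  [0,0,0,0.002,0,0,0],
  [0,0,0,0.004,0,0,0],
  [0,0,0,0.004,0,0,0],
])

```text
time: 14.1
ee_pos: [0.6209, -0.0211, 0.1331]
ee_rot: [3.138, -0.093, 0.007]
ft_force: [-19.9, 1.9, 43.2]
opening: 0.001
grip_force: 21.9
```

Call:
apply_moves([
  [0,0,0,-0.008,0,0,0],
  [0,0,0,-0.017,0,0,0],
  [0,-0.01,0,-0.017,0,0,0],
  [0,-0.018,0,-0.017,0,0,0],
  [0,-0.018,0,-0.017,0,0,0],
])

```text
time: 14.6
ee_pos: [0.6017, -0.0198, 0.1429]
ee_rot: [-3.14, 0.094, 0.001]
ft_force: [0.1, -0.4, 0.7]
opening: -0.001
grip_force: 0.0
```

Call:
apply_moves([
  [0,-0.005,0,0,0,0,0],
  [0,-0.01,0,0,0,0,0],
  [0,-0.015,0,0.001,0,0,0],
  [0,-0.02,0,0.001,0,0,0],
  [0,-0.02,0,0.001,0,0,0],
])

```text
time: 15.1
ee_pos: [0.582, -0.0187, 0.1421]
ee_rot: [-3.14, 0.094, 0.001]
ft_force: [1.0, 0.8, 0.2]
opening: -0.001
grip_force: 0.2
```

Run:
```python
from h import *
st(); look(cams=["scene"],names=["bin_tab"],save="i")
I=cv2.cvtColor(cv2.imread("pics/i_scene.png"),cv2.COLOR_BGR2GRAY)
for r in (262,268,274,282): print(I[r,197:226])
for th in (.3,.45,.6,.75):
    s=.135; p=binp(.009-s*np.sin(th),0,s*np.cos(th)-.0265); delta(p,down(BY))
```

```text
t 15.1 pos [ 0.582  -0.0187  0.1421] rv [-3.1401  0.0938  0.0007] J [-0.2332  0.4901  1.4069 -0.      1.245   1.3974] F [1.0074 0.8017 0.1761] op -0.0009498870965757669 0.2025250492442865
[ 40  40  40  41  40  42  45  59  87 119 142 153 159 161 161 159 161 159
 159 158 156 153 156 157 154 148 140 133 131]
[ 36  36  36  36  44  77 119 136 137 138 139 141 146 150 154 157 155 149
 140 133 131 131 130 131 131 131 131 131 131]
[ 36  36  36  37  35  39  63 105 130 138 139 136 139 139 136 132 131 131
 131 131 130 131 131 131 131 132 132 131 131]
[ 37  43  54  60  52  40  36  45  78 115 134 134 133 135 138 134 131 132
 130 131 131 130 131 132 131 131 131 134 151]
d [-0.0249 -0.001  -0.0063] rot [-0.0001 -0.      0.0003]
d [-0.0437 -0.0011  0.0011] rot [-0.0001 -0.      0.0003]
d [-0.0613 -0.0011  0.0112] rot [-0.0001 -0.      0.0003]
d [-0.077  -0.0011  0.0239] rot [-0.0001 -0.      0.0003]
```

Call:
apply_moves([
  [0,-0.008,0,0,0,0,0],
  [0,-0.016,0,0,0,0,0],
  [0,-0.025,0,0,0,0,0],
  [0,-0.034,0,0.002,0,0,0],
  [0,-0.043,0,0.004,0,0,0],
  [0,-0.052,0,0.008,0,0,0],
  [0,-0.061,0,0.013,0,0,0],
  [0,-0.069,0,0.019,0,0,0],
  [0,-0.077,0,0.025,0,0,0],
  [0,-0.084,0,0.031,0,0,0],
  [0,-0.084,0,0.031,0,0,0],
])

```text
time: 16.3
ee_pos: [0.4973, -0.0135, 0.1106]
ee_rot: [-3.14, 0.094, 0.003]
ft_force: [0.5, -0.1, 0.7]
opening: -0.003
grip_force: 0.0
```

Call:
apply_moves([
  [0,0.005,0,-0.03,0,0,0],
  [0,0.005,0,-0.08,0,0,0],
  [0,0.005,0,-0.13,0,0,0],
  [0.085,0,0.05,-0.17,0,0,-0.1],
  [0.085,0,0.1,-0.17,0,0,-0.2],
  [0.085,0,0.15,-0.17,0,0,-0.35],
  [0.085,0,0.2,-0.17,0,0,-0.5],
  [0.085,0,0.25,-0.17,0,0,-0.6],
])

```text
time: 17.1
ee_pos: [0.4847, -0.2452, 0.2817]
ee_rot: [3.024, 0.847, 0.001]
ft_force: [1.5, -0.1, 0.7]
opening: 0.845
grip_force: 0.0
```

Run:
```python
from h import *
st(); look(names=["bin_tab","bin_mouth","scoop_handle","scoop_lip"],save="j")
Y=R.from_euler("y",-.87); print("expect tab",binp(*Y.apply([-.003,0,.135])),"mouth",binp(*Y.apply([.045,0,.083])))
delta([.508,-.282,.22],down(np.radians(32)))
```

```text
t 17.1 pos [ 0.4847 -0.2452  0.2817] rv [3.0245 0.8472 0.0011] J [-0.6842  0.3119  1.2998  0.0002  1.5289  0.3404] F [ 1.5456 -0.1173  0.6606] op 0.8448630740583494 0.0
scene bin_tab [ 0.4821 -0.013   0.1353] 0.62
scene bin_mouth [ 0.5507 -0.0145  0.133 ] 0.87
scene scoop_lip [ 0.6414 -0.022   0.0407] 0.48
scene scoop_lip [ 0.5516 -0.0176  0.1281] 0.35
top bin_tab [ 0.4812 -0.0159  0.1351] 0.88
top bin_mouth [ 0.5561 -0.0178  0.1324] 0.7
expect tab [ 0.4836 -0.0117  0.1308] mouth [ 0.5541 -0.0159  0.1339]
d [-0.0008  0.0455  0.0614] rot [ 0.0003 -0.0002 -0.0171]
```

Call:
apply_moves([
  [0.085,-0.001,0.0455,0,0,0,-0.017],
  [0.085,-0.001,0.0455,0.03,0,0,-0.017],
  [0.085,-0.001,0.0455,0.08,0,0,-0.017],
  [0.085,-0.001,0.0455,0.12,0,0,-0.017],
  [0.085,-0.001,0.0455,0.16,0,0,-0.017],
  [0.085,-0.001,0.0455,0.18,0,0,-0.017],
  [0.085,-0.001,0.0455,0.18,0,0,-0.017],
  [0.085,-0.001,0.0455,0.18,0,0,-0.017],
])

```text
time: 18.4
ee_pos: [0.5081, -0.283, 0.1022]
ee_rot: [3.019, 0.865, 0.001]
ft_force: [0.9, -0.2, 0.0]
opening: 0.996
grip_force: 0.0
```

Run:
```python
from h import *
st(); look(names=["scoop_handle","scoop_lip"],save="k")
delta([.508,-.283,.074],down(np.radians(32)))
cv2.imwrite("pics/k2.png",cv2.resize(cv2.imread("pics/k_top.png")[190:310,250:410],(800,600),interpolation=3))
```

```text
t 18.4 pos [ 0.5081 -0.283   0.1022] rv [3.0192 0.8646 0.0011] J [-0.7095  0.5289  1.4569  0.      1.1545  0.3035] F [ 0.8515 -0.1573  0.0092] op 0.9955941607733668 0.0
top scoop_handle [ 0.5046 -0.2844  0.1118] 0.54
top scoop_lip [ 0.3986 -0.1     0.0341] 0.63
d [ 0.0002 -0.0002  0.028 ] rot [ 0.0015 -0.0005 -0.0011]
```

View pics/k2.png

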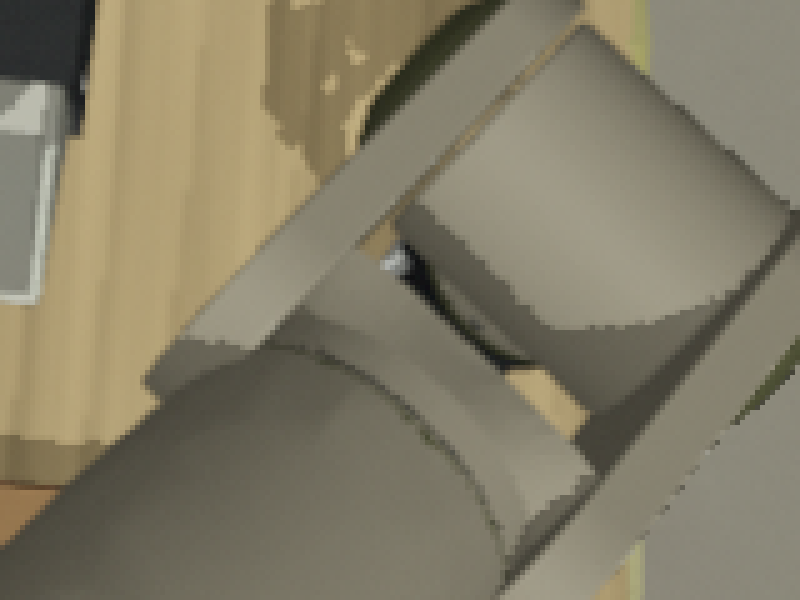

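Call:
apply_moves([
  [0.085,0,0,0.01,0,0,0],
  [0.085,0,0,0.02,0,0,0],
  [0.085,0,0,0.028,0,0,0],
  [0.085,0,0,0.028,0,0,0],
  [0.0,0,0,0.028,0,0,0],
  [0.0,0,0,0.028,0,0,0],
  [0.0,0,0,0.028,0,0,0],
  [0.0,0,0,0.028,0,0,0],
  [0.0,0,0,0.028,0,0,0],
  [0.0,0,0,0.028,0,0,0],
], force=50)

```text
time: 19.7
ee_pos: [0.5078, -0.2832, 0.0733]
ee_rot: [3.02, 0.864, 0.001]
ft_force: [0.8, -0.6, 0.3]
opening: 0.155
grip_force: 50.6
```

```bash
cat >> h.py <<'E'
LT=np.array([0,-.081,.0253])
def pour(lip_local,phi):
    r=down(BY)*R.from_rotvec([-phi,0,0]); return binp(*lip_local)-r.apply(LT), r
E
python3 - <<'E'
from h import *
st()
p,r=pour([-.045,-.20,.170-.046],0); print(p); delta(p,r)
p,r=pour([-.045,-.05,.170-.046],0); print(p); delta(p,r)
E
```

```text
t 19.7 pos [ 0.5078 -0.2832  0.0733] rv [3.0199 0.8638 0.0008] J [-0.7102  0.5627  1.4849  0.0001  1.0931  0.3034] F [ 0.7698 -0.582   0.3004] op 0.15533141384819538 50.56499898433685
[ 0.5267 -0.2958  0.1953]
d [ 0.0095  0.0208 -0.122 ] rot [ 0.0006 -0.0005  0.6172]
[ 0.5357 -0.1461  0.1953]
d [ 0.0963 -0.1015 -0.122 ] rot [ 0.0006 -0.0005  0.6172]
```

Call:
apply_moves([
  [0,0,0,-0.005,0,0,0],
  [0,0,0,-0.012,0,0,0],
  [0,0,0,-0.02,0,0,0],
  [0,0,0,-0.025,0,0,0],
  [0,0,0,-0.025,0,0,0],
], force=80)

```text
time: 20.2
ee_pos: [0.5079, -0.2833, 0.099]
ee_rot: [3.019, 0.864, 0.001]
ft_force: [1.4, -0.1, -3.9]
opening: 0.147
grip_force: 78.0
```

Call:
apply_moves([
  [0,0,0,-0.015,0,0,0],
  [0,0,0,-0.04,0,0,0.03],
  [0,0.002,0.004,-0.065,0,0,0.1],
  [0,0.004,0.008,-0.085,0,0,0.18],
  [0,0.006,0.012,-0.095,0,0,0.27],
  [0,0.008,0.016,-0.097,0,0,0.36],
  [0,0.009,0.02,-0.097,0,0,0.45],
  [0,0.0095,0.021,-0.097,0,0,0.53],
  [0,0.0095,0.021,-0.097,0,0,0.59],
  [0,0.0095,0.021,-0.097,0,0,0.617],
  [0,0.0095,0.021,-0.097,0,0,0.617],
])

```text
time: 21.3
ee_pos: [0.5266, -0.2957, 0.1948]
ee_rot: [-3.14, 0.093, 0.001]
ft_force: [-0.4, -1.1, -3.5]
opening: 0.148
grip_force: 78.4
```

Run:
```python
from h import *
o=st(); look(names=["scoop_handle","scoop_lip","bin_tab"],save="l")
r0=R.from_rotvec(o["ee_rot"]); print("exp lip",np.array(o["ee_pos"])+r0.apply(LT),"handle",np.array(o["ee_pos"])+r0.apply([0,0,-.0437]))
p,r=pour([-.045,-.05,.170-.046],0); print(p); delta(p,r)
```

```text
t 21.3 pos [ 0.5266 -0.2957  0.1948] rv [-3.1399  0.0932  0.0007] J [-0.7055  0.4962  1.2568 -0.      1.3892  0.9247] F [-0.4437 -1.0567 -3.5087] op 0.14819315949778797 78.41639399528503
scene bin_tab [ 0.4813 -0.0136  0.1328] 0.73
top scoop_handle [ 0.5268 -0.2983  0.2365] 0.56
top bin_tab [ 0.4799 -0.0195  0.1333] 0.77
top bin_tab [0.8164 0.0503 0.0283] 0.56
exp lip [ 0.5314 -0.2149  0.1696] handle [ 0.5266 -0.2957  0.2385]
[ 0.5357 -0.1461  0.1953]
d [ 0.0001 -0.15   -0.0002] rot [ 0.     -0.      0.0006]
```

Call:
apply_moves([
  [0,0,-0.005,0,0,0,0],
  [0,0,-0.018,0,0,0,0],
  [0,0,-0.038,0,0,0,0],
  [0,0,-0.06,0,0,0,0],
  [0,0,-0.082,0,0,0,0],
  [0,0,-0.104,0,0,0,0],
  [0,0,-0.124,0,0,0,0],
  [0,0,-0.139,0,0,0,0],
  [0,0,-0.147,0,0,0,0],
  [0,0,-0.15,0,0,0,0],
  [0,0,-0.15,0,0,0,0],
])

```text
time: 22.8
ee_pos: [0.5357, -0.146, 0.1951]
ee_rot: [3.14, -0.094, 0.0]
ft_force: [0.3, -1.2, -3.6]
opening: 0.151
grip_force: 78.4
```

Run:
```python
from h import *
o=st(); look(names=["scoop_handle","scoop_lip","bin_tab"],save="m")
r0=R.from_rotvec(o["ee_rot"]); print("exp lip",np.array(o["ee_pos"])+r0.apply(LT),"handle",np.array(o["ee_pos"])+r0.apply([0,0,-.0437]))
for ph in (10,15,20,25,30,35,40,45,50):
    p,r=pour([-.045,-.05,.170-.046],np.radians(ph)); print(ph,end=" ");delta(p,r)
cv2.imwrite("pics/m2.png",np.hstack([cv2.resize(cv2.imread("pics/m_top.png")[150:270,160:320],(400,300)),cv2.resize(cv2.imread("pics/m_scene.png")[140:320,160:400],(400,300))]))
```

```text
t 22.8 pos [ 0.5357 -0.146   0.1951] rv [ 3.14   -0.0935  0.0001] J [-0.4771  0.3865  1.4197 -0.0002  1.3353  1.1533] F [ 0.306  -1.1626 -3.6369] op 0.15066537575994846 78.41862559318542
scene scoop_lip [ 0.5398 -0.0661  0.17  ] 0.56
scene bin_tab [ 0.4835 -0.0178  0.1317] 0.93
scene bin_tab [ 0.6414 -0.0229  0.0368] 0.18
top scoop_handle [ 0.5361 -0.1495  0.237 ] 0.87
top scoop_lip [ 0.5404 -0.0661  0.1674] 0.74
top bin_tab [0.8157 0.0501 0.0308] 0.64
top bin_tab [ 0.3968 -0.0973  0.0334] 0.59
exp lip [ 0.5405 -0.0652  0.1698] handle [ 0.5357 -0.146   0.2388]
10 d [ 0.0001 -0.0059 -0.014 ] rot [-0.1745  0.0001 -0.0002]
15 d [ 0.0001 -0.0096 -0.0204] rot [-0.2618  0.0001 -0.0002]
20 d [ 0.0001 -0.0139 -0.0265] rot [-0.349   0.0001 -0.0002]
25 d [ 0.0001 -0.0186 -0.0321] rot [-0.4363  0.0001 -0.0002]
30 d [ 0.0001 -0.0238 -0.0374] rot [-0.5236  0.0001 -0.0002]
35 d [ 0.0001 -0.0295 -0.0422] rot [-0.6108  0.0001 -0.0002]
40 d [ 0.0001 -0.0355 -0.0464] rot [-0.6981  0.0001 -0.0001]
45 d [ 0.0001 -0.0419 -0.0501] rot [-0.7854  0.0001 -0.0001]
50 d [ 0.0001 -0.0486 -0.0533] rot [-0.8726  0.0001 -0.0001]
```

View pics/m2.png

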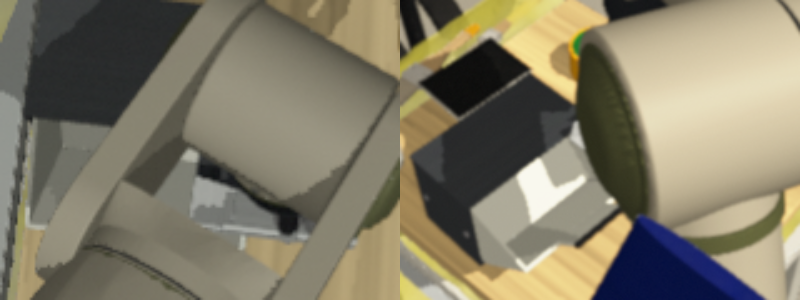

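Top view: the lip is over the open trough's right half and the handle is at about (240,200) in the crop. The networks agree with the expected lip position (0.540, -0.066, 0.169), 35 mm above the mouth. Now I'll tip about the lip.

Call:
apply_moves([
  [0,0,-0.0025,-0.007,-0.087,0,0],
  [0,0,-0.006,-0.014,-0.175,0,0],
  [0,0,-0.0096,-0.0204,-0.262,0,0],
  [0,0,-0.0139,-0.0265,-0.349,0,0],
  [0,0,-0.0162,-0.0293,-0.393,0,0],
  [0,0,-0.0186,-0.0321,-0.436,0,0],
  [0,0,-0.0212,-0.0348,-0.48,0,0],
  [0,0,-0.0238,-0.0374,-0.524,0,0],
  [0,0,-0.0295,-0.0422,-0.611,0,0],
  [0,0,-0.0355,-0.0464,-0.698,0,0],
  [0,0,-0.0419,-0.0501,-0.785,0,0],
  [0,0,-0.0486,-0.0533,-0.873,0,0],
])

```text
time: 24.4
ee_pos: [0.5389, -0.0971, 0.2492]
ee_rot: [2.265, -0.069, -0.029]
ft_force: [-0.1, 0.2, -2.8]
opening: 0.15
grip_force: 79.1
```

Call:
apply_moves([
  [0,0,0,0,0,0,0],
  [0,0,0,0,0,0,0],
  [0,0,0,0,0,0,0],
  [0,0,0,0,0,0,0],
  [0,0,0,0,0,0,0],
  [0,0,0,0,0,0,0],
])

```text
time: 25.0
ee_pos: [0.5385, -0.0979, 0.2486]
ee_rot: [2.268, -0.069, -0.031]
ft_force: [-0.0, 0.1, -1.0]
opening: 0.151
grip_force: 79.1
```

Run:
```python
from h import *
o=st(); look(names=["scoop_lip","ball0_center","ball1_center","ball2_center","ball3_center"],save="n")
p,r=pour([-.045,-.05,.170-.046],np.radians(50)); delta(p,r)
```

```text
t 25.0 pos [ 0.5385 -0.0979  0.2486] rv [ 2.2682 -0.0687 -0.0314] J [ 0.0027  0.4456  1.4599 -0.8871  1.4041  1.8696] F [-0.0478  0.0596 -0.9807] op 0.15079411193031075 79.11829233169556
scene ball0_center [ 0.5839 -0.0391  0.0697] 0.6
scene ball1_center [ 0.5706 -0.0185  0.0724] 0.42
scene ball2_center [ 0.5872 -0.0079  0.0651] 0.46
scene ball3_center [0.5865 0.0322 0.0699] 0.58
top scoop_lip [ 0.5585 -0.0167  0.1345] 0.74
top scoop_lip [ 0.5412 -0.0654  0.1722] 0.68
d [0.0001 0.0002 0.0002] rot [ 0.0003 -0.0002  0.0002]
```

Run:
```python
from h import *
for ph in (42,34,26,18,10,4,0):
    p,r=pour([-.045,-.05,.170-.046],np.radians(ph)); print(ph,end=" ");delta(p,r)
for y in (-.07,-.1,-.135,-.165):
    p,r=pour([-.045,y,.170-.046],0); delta(p,r)
```

```text
42 d [0.0001 0.0029 0.0117] rot [ 0.1399 -0.0002  0.0002]
34 d [0.0001 0.004  0.0235] rot [ 0.2796 -0.0002  0.0002]
26 d [0.0001 0.0034 0.0354] rot [ 0.4192 -0.0002  0.0002]
18 d [0.0001 0.0012 0.047 ] rot [ 0.5588 -0.0001  0.0003]
10 d [ 0.0001 -0.0026  0.0582] rot [ 0.6984 -0.0001  0.0003]
4 d [ 0.0001 -0.0064  0.0662] rot [ 0.8032 -0.0001  0.0003]
0 d [ 0.0001 -0.0094  0.0713] rot [ 0.873  -0.0001  0.0003]
d [0.     0.0034 0.0866] rot [ 0.873  -0.0001  0.0003]
d [0.     0.0227 0.1096] rot [ 0.873  -0.0001  0.0003]
d [0.     0.0452 0.1364] rot [ 0.873  -0.0001  0.0003]
d [0.     0.0645 0.1594] rot [ 0.873  -0.0001  0.0003]
```

Call:
apply_moves([
  [0,0,0.003,0.012,0.14,0,0],
  [0,0,0.004,0.0235,0.28,0,0],
  [0,0,0.0034,0.0354,0.419,0,0],
  [0,0,0.0012,0.047,0.559,0,0],
  [0,0,-0.0026,0.0582,0.698,0,0],
  [0,0,-0.0064,0.0662,0.803,0,0],
  [0,0,-0.0094,0.0713,0.873,0,0],
  [0,0,0.0034,0.0866,0.873,0,0],
  [0,0,0.0227,0.1096,0.873,0,0],
  [0,0,0.0452,0.1364,0.873,0,0],
  [0,0,0.0645,0.1594,0.873,0,0],
  [0,0,0.0645,0.1594,0.873,0,0],
])

```text
time: 26.8
ee_pos: [0.528, -0.2642, 0.1949]
ee_rot: [3.139, -0.099, -0.002]
ft_force: [-0.3, 0.2, -2.4]
opening: 0.145
grip_force: 79.1
```

Call:
apply_moves([
  [0,0,0,0,0,0,0],
])

```text
time: 26.9
ee_pos: [0.5285, -0.261, 0.1951]
ee_rot: [-3.14, 0.095, 0.001]
ft_force: [0.2, 0.2, -2.2]
opening: 0.151
grip_force: 79.1
```

Run:
```python
from h import *
o=st(); look(names=["scoop_handle","scoop_lip","ball0_center","ball1_center","ball2_center","ball3_center"],save="o")
p=np.array(o["ee_pos"]); p[2]=.074; delta(p,down(BY))
```

```text
t 26.9 pos [ 0.5285 -0.261   0.1951] rv [-3.1399  0.0951  0.0013] J [-0.6572  0.4633  1.3063 -0.0003  1.3728  0.9742] F [ 0.1794  0.1787 -2.1607] op 0.15114446659886632 79.12927150726318
scene ball0_center [ 0.5846 -0.0407  0.0705] 0.46
scene ball1_center [ 0.5698 -0.0228  0.0739] 0.58
scene ball2_center [ 0.585  -0.0088  0.0652] 0.39
scene ball3_center [0.5818 0.0375 0.0712] 0.43
top scoop_handle [ 0.5311 -0.2647  0.2335] 0.85
top ball0_center [ 0.5813 -0.0374  0.0597] 0.65
top ball1_center [ 0.5666 -0.0195  0.0752] 0.46
top ball2_center [ 0.5822 -0.0047  0.0679] 0.47
top ball3_center [0.5859 0.0313 0.0636] 0.48
top ball3_center [ 0.5831 -0.0393  0.062 ] 0.27
d [-0.0003  0.0002  0.1214] rot [-0.      0.      0.0003]
```

All four balls are in the bin and the scoop is empty. Next I'll set it down.

Call:
apply_moves([
  [0,0,0,0.02,0,0,0],
  [0,0,0,0.05,0,0,0],
  [0,0,0,0.08,0,0,0],
  [0,0,0,0.1,0,0,0],
  [0,0,0,0.112,0,0,0],
  [0,0,0,0.117,0,0,0],
  [0,0,0,0.12,0,0,0],
  [0,0,0,0.121,0,0,0],
  [0,0,0,0.121,0,0,0],
])

```text
time: 28.5
ee_pos: [0.5291, -0.2611, 0.0751]
ee_rot: [3.139, -0.094, 0.002]
ft_force: [0.1, 0.5, -1.0]
opening: 0.15
grip_force: 79.1
```

Call:
apply_moves([
  [0,0,0,0.001,0,0,0],
  [0,0,0,0.0015,0,0,0],
])

```text
time: 28.7
ee_pos: [0.5291, -0.2611, 0.0734]
ee_rot: [3.139, -0.094, 0.001]
ft_force: [-1.3, 0.9, 3.8]
opening: 0.148
grip_force: 79.9
```

Call:
apply_moves([
  [0.03,0,0,0,0,0,0],
  [0.06,0,0,0,0,0,0],
  [0.06,0,0,0,0,0,0],
  [0.06,0,0,-0.01,0,0,0],
  [0.06,0,0,-0.03,0,0,0],
  [0.06,0,0,-0.07,0,0,0],
  [0.06,0,0,-0.12,0,0,0],
  [0.06,0,0,-0.15,0,0,0],
  [0.0,0,0,-0.15,0,0,0],
])

```text
time: 29.6
ee_pos: [0.5302, -0.2618, 0.2285]
ee_rot: [3.135, -0.093, 0.012]
ft_force: [0.4, 1.0, -0.6]
opening: 0.55
grip_force: 0.0
```

Run:
```python
from h import *
o=st(); look(names=["scoop_handle","scoop_lip"],save="p")
r=down(BY)
# push start: finger 25 mm in front of tab tip, real tip 20 mm below tab tip edge; reported z = real-.0265
delta(binp(-.16,0,.16),r); delta(binp(-.16,0,.0925-.025-.0265),r)
print(binp(-.16,0,.16))
```

```text
t 29.6 pos [ 0.5302 -0.2618  0.2285] rv [ 3.1347 -0.0934  0.012 ] J [-0.6567  0.4411  1.2529  0.      1.4381  0.9737] F [ 0.4048  1.0118 -0.5762] op 0.5502314826411933 0.0
scene scoop_handle [ 0.5852 -0.0218  0.0443] 0.54
scene scoop_lip [ 0.5334 -0.1812  0.049 ] 0.51
scene scoop_lip [ 0.4835 -0.0121  0.1346] 0.26
top scoop_handle [ 0.5326 -0.2618  0.1154] 0.9
top scoop_lip [ 0.5678 -0.0183  0.0739] 0.26
d [-0.1145 -0.2458  0.0162] rot [-0.0014  0.0019  0.0002]
d [-0.1143 -0.2456  0.1352] rot [-0.0014  0.0019  0.0002]
[ 0.4288 -0.0084  0.206 ]
```

Call:
apply_moves([
  [0,-0.03,-0.01,0,0,0,0],
  [0,-0.1145,-0.246,0.016,0,0,0],
  [0,-0.1145,-0.246,0.016,0,0,0],
  [0,-0.1145,-0.246,0.016,0,0,0],
  [0,-0.1145,-0.246,0.016,0,0,0],
  [0,-0.1145,-0.246,0.016,0,0,0],
  [0,-0.1145,-0.246,0.016,0,0,0],
  [0,-0.1145,-0.246,0.016,0,0,0],
  [0,-0.1145,-0.246,0.05,0,0,0],
  [0,-0.1145,-0.246,0.1,0,0,0],
  [0,-0.1145,-0.246,0.135,0,0,0],
  [0,-0.1145,-0.246,0.135,0,0,0],
])

```text
time: 31.1
ee_pos: [0.427, -0.009, 0.0843]
ee_rot: [-3.138, 0.097, 0.013]
ft_force: [-0.4, -0.3, 0.8]
opening: 0.002
grip_force: 0.0
```

Run:
```python
from h import *
o=st(); look(names=["scoop_handle","bin_tab","sanding_block"],save="q")
for th in (.87,.8,.7,.6,.5,.4,.3,.2,.1,0):
    e=R.from_euler("y",-th).apply([-.006,0,.15]); print(th,end=" "); delta(binp(e[0]-.011,0,e[2]-.025-.0265),down(BY))
```

```text
t 31.1 pos [ 0.427  -0.009   0.0843] rv [-3.138   0.0966  0.0132] J [-0.2967  0.2533  1.9278 -0.0002  0.9691  1.3358] F [-0.4368 -0.3118  0.8486] op 0.0017004969212246457 0.0
scene bin_tab [ 0.4806 -0.0125  0.1328] 0.8
scene bin_tab [ 0.6425 -0.0223  0.0388] 0.17
top scoop_handle [ 0.5306 -0.2653  0.1128] 0.88
top bin_tab [ 0.4805 -0.017   0.1343] 0.83
top bin_tab [ 0.5326 -0.1825  0.0495] 0.47
top sanding_block [ 0.3974 -0.1008  0.0356] 0.8
0.87 d [ 0.0294 -0.0002  0.0023] rot [ 0.0005 -0.0021  0.0003]
0.8 d [ 0.0362 -0.0002 -0.0057] rot [ 0.0005 -0.0021  0.0003]
0.7 d [ 0.0468 -0.0002 -0.0163] rot [ 0.0005 -0.0021  0.0003]
0.6 d [ 0.0584 -0.0002 -0.0259] rot [ 0.0005 -0.0021  0.0003]
0.5 d [ 0.0709 -0.0002 -0.0342] rot [ 0.0005 -0.0021  0.0003]
0.4 d [ 0.0841 -0.0002 -0.0412] rot [ 0.0005 -0.0021  0.0003]
0.3 d [ 0.098  -0.0002 -0.0469] rot [ 0.0005 -0.0021  0.0003]
0.2 d [ 0.1124 -0.0002 -0.0512] rot [ 0.0005 -0.0021  0.0003]
0.1 d [ 0.1271 -0.0002 -0.054 ] rot [ 0.0005 -0.0021  0.0003]
0 d [ 0.1421 -0.0002 -0.0553] rot [ 0.0005 -0.0021  0.0003]
```

Call:
apply_moves([
  [0,0.015,0,0.002,0,0,0],
  [0,0.029,0,0.002,0,0,0],
  [0,0.036,0,-0.006,0,0,0],
  [0,0.047,0,-0.016,0,0,0],
  [0,0.058,0,-0.026,0,0,0],
  [0,0.071,0,-0.034,0,0,0],
  [0,0.084,0,-0.041,0,0,0],
  [0,0.098,0,-0.047,0,0,0],
  [0,0.112,0,-0.051,0,0,0],
  [0,0.12,0,-0.053,0,0,0],
  [0,0.127,0,-0.054,0,0,0],
  [0,0.132,0,-0.055,0,0,0],
])

```text
time: 32.7
ee_pos: [0.5612, -0.0163, 0.143]
ee_rot: [3.14, -0.094, -0.0]
ft_force: [-0.3, 0.5, 0.4]
opening: 0.003
grip_force: 0.0
```

Call:
apply_moves([
  [0,0.003,0,0,0,0,0],
  [0,0.006,0,0,0,0,0],
  [0,0.009,0,0,0,0,0],
])

```text
time: 33.0
ee_pos: [0.5699, -0.0169, 0.1428]
ee_rot: [-3.14, 0.094, 0.0]
ft_force: [-0.7, 0.6, 0.7]
opening: -0.004
grip_force: 0.0
```

Run:
```python
from h import *
st(); look(names=["bin_tab"])
```

```text
t 33.0 pos [ 0.5699 -0.0169  0.1428] rv [-3.1401  0.0938  0.0004] J [-0.235   0.4638  1.4458  0.      1.2323  1.3955] F [-0.6512  0.6312  0.715 ] op -0.004229313515565595 0.0
scene bin_tab [ 0.581  -0.0199  0.1814] 0.69
top bin_tab [ 0.6427 -0.0187  0.0324] 0.24
```

Nudge until it makes firm contact, then back off.

Call:
apply_moves([
  [0,0.003,0,0,0,0,0],
  [0,0.005,0,0,0,0,0],
  [0,0.005,0,0,0,0,0],
])

```text
time: 33.5
ee_pos: [0.5713, -0.0169, 0.1429]
ee_rot: [-3.14, 0.093, 0.016]
ft_force: [-23.6, -0.4, 12.2]
opening: -0.003
grip_force: 11.5
```

Call:
apply_moves([
  [0,0.002,0,0,0,0,0],
  [0,0.003,0,0,0,0,0],
  [0,0.003,0,0,0,0,0],
])

```text
time: 33.8
ee_pos: [0.5712, -0.0169, 0.1429]
ee_rot: [-3.14, 0.092, 0.028]
ft_force: [-41.0, -0.4, 20.8]
opening: 0.0
grip_force: 21.2
```

Call:
apply_moves([
  [0,-0.01,0,0,0,0,0],
  [0,-0.03,0,0,0,0,0],
  [0,-0.07,0,-0.02,0,0,0],
  [0,-0.1,0,-0.06,0,0,0],
  [0,-0.14,0.05,-0.1,0,0,0],
  [0,-0.16,0.1,-0.14,0,0,0],
  [0,-0.18,0.15,-0.17,0,0,0],
  [0,-0.2,0.2,-0.19,0,0,0],
  [0,-0.2,0.25,-0.19,0,0,0],
  [0,-0.2,0.3,-0.19,0,0,0],
  [0,-0.2,0.3,-0.19,0,0,0],
])

```text
time: 34.9
ee_pos: [0.3602, -0.3027, 0.3332]
ee_rot: [3.139, -0.094, 0.002]
ft_force: [1.2, 0.0, -0.4]
opening: 0.002
grip_force: 0.0
```

Run:
```python
from h import *
st(); look(names=["bin_tab","scoop_handle","scoop_lip","sanding_block","hardener_bottle"],save="r")
I=cv2.cvtColor(cv2.imread("pics/r_scene.png"),cv2.COLOR_BGR2GRAY)
for r in (262,268,274,282): print(I[r,197:226])
cv2.imwrite("pics/r2.png",np.hstack([cv2.resize(cv2.imread("pics/r_top.png")[60:340,150:400],(357,400)),cv2.resize(cv2.imread("pics/r_scene.png")[120:330,100:400],(428,400))]))
```

```text
t 34.9 pos [ 0.3602 -0.3027  0.3332] rv [ 3.1391 -0.0942  0.0015] J [-0.9487  0.1295  1.3967  0.0001  1.614   0.6821] F [ 1.1785  0.027  -0.4062] op 0.002399362617907117 0.0
scene bin_tab [ 0.5859 -0.021   0.1848] 0.7
scene scoop_handle [ 0.5271 -0.2605  0.1195] 0.77
scene scoop_lip [ 0.5332 -0.179   0.0464] 0.74
scene sanding_block [ 0.5316 -0.2615  0.1215] 0.18
scene hardener_bottle [0.8133 0.0531 0.031 ] 0.96
top bin_tab [ 0.5816 -0.023   0.1864] 0.67
top bin_tab [ 0.5318 -0.2634  0.113 ] 0.4
top scoop_handle [ 0.5301 -0.2626  0.1135] 0.84
top scoop_handle [ 0.5844 -0.0241  0.1853] 0.69
top scoop_lip [ 0.5329 -0.1809  0.0482] 0.57
top sanding_block [ 0.394  -0.1027  0.0342] 0.76
top sanding_block [0.813  0.05   0.0333] 0.73
top hardener_bottle [0.8153 0.0542 0.0316] 0.72
[ 42  43  43  42  43  44  49  59  82 115 140 154 160 158 154 147 143 144
 143 143 144 144 144 143 144 144 143 144 144]
[ 38  40  38  38  45  79 119 140 147 147 144 144 144 144 144 143 144 144
 143 143 143 145 144 144 144 144 143 143 144]
[ 38  38  38  38  37  43  65 106 133 146 149 146 143 144 143 143 143 144
 144 144 144 144 144 144 144 144 144 144 143]
[ 39  44  56  61  53  42  37  46  79 120 143 149 148 145 144 144 143 143
 143 145 144 144 143 145 144 143 143 143 143]
```

View pics/r2.png

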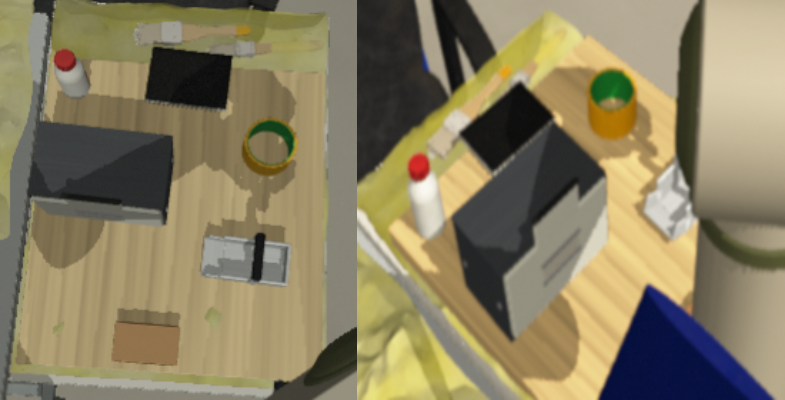

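The bin is shut (its panel profile matches the pictures taken while shut). The scoop stands empty and upright at crop (245,260), no balls are loose, and the block and bottle are in place.

```bash
python3 -c "
from bench import env
print(env.sign_off())"
```

```text
the job is handed in; nothing more can be done
None
```

The job is handed in at about 35 s of the 70 s allowed: all four balls are in the shut bin, the empty scoop stands upright on the board, and the sanding block and bottle are where they were; my first pull missed the tab because the fingertips sat about 26 mm higher than the reported position, so I corrected for that before opening the bin.

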